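# Put the full tin away

### The job

One of the three identical closed tins on the bench is full of coconut cakes and the other two are nearly empty: find the full one by feeling its weight. Pull out the cabinet's drawer, set the full tin down gently in it, upright, and push the drawer fully home past its roller catch so that it snaps shut. Leave the two light tins standing on the bench and do not disturb the coconut shell, the scraper or the jar.

Things in the scene. Friction and masses are not known exactly. Their poses are not given: they have to be found in the camera images.
- tin_a_mid (a point): Centre (half-way up, 50 mm above its base) of one of three identical plain metal tins with shut lids: a box 110 mm long (its x), 60 mm wide (its y), 100 mm high (its z), straight sides. One of the three is full (0.6 to 0.8 kg), the other two nearly empty (0.2 to 0.3 kg); neither name, look nor place tells which, it changes every time. The contents do not shift.
- tin_b_mid (a point): Centre of the second tin: same shape, size and axes as tin_a.
- tin_c_mid (a point): Centre of the third tin: same shape, size and axes as tin_a.
- drawer_handle (a point): Middle of the level steel bar handle on the drawer: bar 10 mm thick, 110 mm long along its y, 140 mm above the bench, 39 mm clear of the drawer front (18 mm thick, top edge 159 mm up). x points into the cabinet (closing), -x out, z up. The wooden cabinet is fixed, 280 mm wide, 270 deep, 165 high; with the drawer shut its front edge lies 62 mm along +x from here. Moves with the drawer.
- drawer_in (a point): Point on the drawer's inner floor, on its middle line, 50 mm behind the front panel's inner face; 30 mm above the bench, axes as drawer_handle, moves with the drawer. The inside runs from 50 mm in front of it (-x) to 156 mm behind it (+x), and 97 mm to each side; side and back walls stand 52 mm above the inner floor. The cabinet's roof is 123 mm above the inner floor.
- drawer (a joint): Drawer travel in m: 0 is shut on its end stop, 0.19 fully out; starts shut. A sprung roller in the cabinet rides over a bump on the drawer: it tips over at about 0.007; below that it pulls the drawer shut, above it pushes the drawer out to about 0.016. Passing the roller takes about 6 to 8 N either way; elsewhere the drawer needs 1 to 2 N and stays where it is left.
- shell: Half coconut shell used as a bowl, 110 mm across, 50 mm high; origin at the centre of its underside. Bystander.
- scraper: Flat scraper (spatula), 280 mm long, lying along its x on the bench, wooden handle towards -x; origin at its underside. Bystander.
- jar: Amber glass jar with steel cap, 70 mm across, 120 mm high; origin at the centre of its underside. Bystander.
Not all that is in view belongs to the job. Leave any green or red look-alike of the part that bears tin_c_mid alone.

How it is judged:
On the way, in this order (a step that is already met when the one before it is completed fails the run):
1. the drawer is pulled out of its catch, by 80 mm or more (value of joint drawer above 0.08 m), for 0.1 s.
2. the full tin (known by its weight on the drawer's floor, over 4.3 N) stands upright, let go, in the pulled-out drawer (value of joint drawer above 0.08 m and ((x of tin_a_mid in the frame of drawer_in between -0.05 and 0.156 m and y of tin_a_mid in the frame of drawer_in between -0.1 and 0.1 m and z of tin_a_mid in the frame of drawer_in between 0.04 and 0.056 m and angle between tin_a_mid's own z axis and vertical below 0.12 rad and contact force between tin_a and drawer above 4.3 N and contact force between tin_a and the fingers below 0.3 N) or (x of tin_b_mid in the frame of drawer_in between -0.05 and 0.156 m and y of tin_b_mid in the frame of drawer_in between -0.1 and 0.1 m and z of tin_b_mid in the frame of drawer_in between 0.04 and 0.056 m and angle between tin_b_mid's own z axis and vertical below 0.12 rad and contact force between tin_b and drawer above 4.3 N and contact force between tin_b and the fingers below 0.3 N) or (x of tin_c_mid in the frame of drawer_in between -0.05 and 0.156 m and y of tin_c_mid in the frame of drawer_in between -0.1 and 0.1 m and z of tin_c_mid in the frame of drawer_in between 0.04 and 0.056 m and angle between tin_c_mid's own z axis and vertical below 0.12 rad and contact force between tin_c and drawer above 4.3 N and contact force between tin_c and the fingers below 0.3 N))), for 0.2 s.
At the end, for the whole second after the job is handed in: The drawer is snapped shut (within 4 mm of its end stop) with the full tin standing upright at rest on its floor (tilt under 0.12 rad); the two light tins stand upright at rest on the bench (value of joint drawer below 0.004 m and ((x of tin_a_mid in the frame of drawer_in between -0.05 and 0.156 m and y of tin_a_mid in the frame of drawer_in between -0.1 and 0.1 m and z of tin_a_mid in the frame of drawer_in between 0.04 and 0.056 m and angle between each of tin_a_mid, tin_b_mid, tin_c_mid's own z axis and vertical below 0.12 rad and contact force between tin_a and drawer above 4.3 N and height (world z) of tin_b_mid between 0.044 and 0.056 m and height (world z) of tin_c_mid between 0.044 and 0.056 m) or (x of tin_b_mid in the frame of drawer_in between -0.05 and 0.156 m and y of tin_b_mid in the frame of drawer_in between -0.1 and 0.1 m and z of tin_b_mid in the frame of drawer_in between 0.04 and 0.056 m and angle between each of tin_b_mid, tin_a_mid, tin_c_mid's own z axis and vertical below 0.12 rad and contact force between tin_b and drawer above 4.3 N and height (world z) of tin_a_mid between 0.044 and 0.056 m and height (world z) of tin_c_mid between 0.044 and 0.056 m) or (x of tin_c_mid in the frame of drawer_in between -0.05 and 0.156 m and y of tin_c_mid in the frame of drawer_in between -0.1 and 0.1 m and z of tin_c_mid in the frame of drawer_in between 0.04 and 0.056 m and angle between each of tin_c_mid, tin_a_mid, tin_b_mid's own z axis and vertical below 0.12 rad and contact force between tin_c and drawer above 4.3 N and height (world z) of tin_a_mid between 0.044 and 0.056 m and height (world z) of tin_b_mid between 0.044 and 0.056 m)) and linear speed of each of tin_a, tin_b, tin_c below 0.02 m/s); the robot touches nothing.
It fails at once if a tin is dropped or rammed into the drawer (contact over 80 N) (contact force between any of tin_a, tin_b, tin_c and drawer above 80 N).
It fails at once if a bystander is moved by more than 30 mm (distance of any of shell, scraper, jar from where it was at the start of the episode above 0.03 m).
It also fails if it takes over 72 s, if anything falls off the work surface, if the arm or the gripper's body presses on something with over 40 N, if the wrist force passes 120 N, or if a joint passes its speed limit or range.

### The arm

A 6-joint arm with a two-finger parallel gripper is mounted at the origin on the work surface. World frame = base frame: x ahead of the robot, y to its left, z up, the work surface at z = 0. Lengths are in m, angles in rad, forces in N, time in s.
With the tool pointing down it reaches from about 0.35 to 0.975 m from the base axis. Payload 4.9 kg.
Tool frame: the origin (TCP) lies midway between the tips of the shut fingers; the grasp point (between the pads) lies 19 mm behind it; x points along the fingers, z is the direction in which the jaws open and shut, and the axes are right-handed (so a half turn about x gives the same grasp; the last joint's range is limited). The gripper opens to 85 mm and grips with 20 to 120 N. Pads are 22 mm wide; open, the fingers measure 114 mm over their backs; the gripper's body (76 mm by 85 mm) begins 54 mm behind the grasp point. The pads swing forward as they close: fully open they stand 13 mm farther back than shut.
Start: joints at [1.224, 0.053, 1.613, -0, 1.476, -0.119], TCP at [0.141, 0.609, 0.231] pointing down, gripper open.
Joint ranges: [-3.01, 3.01], [-1.01, 2.22], [0.06, 2.58], [-1.02, 4.17], [0.09, 2.62], [-3.14, 3.14]. Speed limits (rad/s): [2.57, 2.57, 3.14, 3.14, 3.14, 3.14].

### API

Orientations are given as a unit quaternion [w, x, y, z].
In Python, from plant import state, cams, workorder, nets gives the robot as it stands.
- The arm moves only by the tool play_rows, never from a script. Its argument "motion" is a list of rows, each a list of 3 entries, a list of its own where there are three numbers: the closure, from -1 (fully open) to 1 (shut), then the shift along the world's x, y, z in m, then the turn about the world's z in rad. A call has 1 to 5 rows; each row is the pose to reach, as a shift and turn from the pose commanded when the call began; what a row does not reach only later rows make up. A row lasts 1/10 s, in which the tool goes at most 50 mm and 8.59 degrees, less where a joint would pass 70% of its speed; a pose out of reach is approached as far as the arm can. A call with a gripper value outside its range is refused whole. The fingers move at their own pace and stop on an object; the grip force is fixed at half the most. Time passes only in rows, so rows that repeat a pose let the fingers close. It gives the time, the measured TCP pose, the force and the opening at its end, in the units of the state.
- state(): the state, without advancing time (a new reading comes with each control period).
- cams.grab_frame(name): name is "side" or "top"; returns (picture, depth): 480x640x3 uint8, red, green, blue; 480x640 float32, m along the optical axis (not along the pixel's ray), 0 where there is no reading.
- cams.camera_info(name): a dict with "K" (3x3 intrinsics, pixels), "k1" (the pictures are not rectified: a ray, as slopes to the right and down, at radius r is drawn at 1 + k1 r^2 times it, then the intrinsics apply), "rvec" (rotation vector, rad) and "tvec" (3), from world to camera coordinates, as OpenCV has them. Camera axes: x right, y down, z forward; pixel columns grow to the right and rows downward; lengths in m; the calibration is good to about 2 mm. A picture is of the moment at which its call begins. camera_info takes no time and is no camera call.
- workorder.job_done(): hands the job in, once; it reports no verdict.
Trained networks look in the newest picture that a camera, given by its name, has taken for a name from the list of things; names that differ only in an ending like _2 or _b are one class to them, and where a whole thing is asked for, a point or a joint stands for the part that bears it (a point fixed in the world has none). Each returns a list of dicts, best first, with "score" (0 to 1); they miss things now and then, are a little off and sometimes report something else, mostly with a low value. They report only what shows in the picture. A call takes as long as a camera call. They do not tell look-alikes from the thing itself.
- nets.recognise(camera, target): "at" ([x, y, z] in m, in world coordinates, good to about 4 mm: the middle of the surface that is visible of it).
- nets.landmark_of(camera, target): "at" ([x, y, z] in m, in world coordinates, good to about 4 mm: a listed point, or the origin of a listed thing).
The state is a dict: "time": time; "joint_pos": joint angles; "joint_vel": joint speeds; "joint_efforts": joint torques, N m; "tool_pos": TCP position; "tool_rot": TCP orientation; "contact_force": force on the tool from outside, world axes, zero at the start; "ft_torque": the same for the moment, N m; "gripper_width": opening from 0.0 (shut) to 1.0 (fully open).
Only numpy, scipy, OpenCV 4.12 (cv2) and the standard library are available. Lean on these libraries where they do the work, as an engineer would, in place of code of your own. Each camera call takes 0.05 s, during which the arm holds its last target.

## Working session

There is one attempt and no reset: what is moved stays moved. The work goes in short steps, Python scripts to look and compute and a tool call to move; the robot and the scene stay as the last step left them, time stands still between calls to the robot, and variables do not carry over. Pictures are saved under pics/ and viewed, and the job is handed in when it is done.

Besides the shell and the picture viewer there is one more tool, called after "Call:" as name(argument=value, ...), one argument or row to a line, values as JSON. play_rows: Moves the arm, as the interface text tells. Its arguments: {"type":"object","properties":{"motion":{"type":"array","items":{"type":"array"}}},"required":["motion"]}

```bash
ls; mkdir -p pics; python3 - <<'E'
from plant import state,cams,nets
import cv2
s=state();print({k:s[k] for k in s})
for c in ['side','top']:
    p,d=cams.grab_frame(c);cv2.imwrite(f'pics/{c}0.png',p[:,:,::-1])
    i=cams.camera_info(c);print(i)
    for t in ['tin_a_mid','drawer_handle','drawer_in','shell','scraper','jar']:
        for r in nets.landmark_of(c,t): print(c,t,r)
print(state()['time'])
E
```

```text
pics
{'time': 0.0, 'joint_pos': array([ 1.22400710e+00,  5.33769445e-02,  1.61426674e+00,  6.34266214e-06,
        1.47601126e+00, -1.18947138e-01]), 'joint_vel': array([ 0.00100418, -0.00047024, -0.00084995, -0.00091162,  0.00096365,
       -0.0003697 ]), 'joint_efforts': array([-1.25504866e-03, -3.93685198e+01, -3.70174706e+01, -2.47762700e-04,
        7.05985483e-03, -1.35787369e-05]), 'tool_pos': array([0.14092781, 0.60827359, 0.23006686]), 'tool_rot': array([ 0.55297443, -0.44030199,  0.55421805,  0.43954043]), 'contact_force': array([ 0.12901778, -0.45857007, -0.37149141]), 'ft_torque': array([-0.03218171,  0.01357028,  0.0287592 ]), 'gripper_width': 0.9965057984196274}
{'K': array([[566.35079465,   0.        , 314.89194787],
       [  0.        , 566.35079465, 231.56702863],
       [  0.        ,   0.        ,   1.        ]]), 'k1': -0.1361676103283685, 'rvec': array([ 0.16740599, -2.84516638,  1.17669223]), 'tvec': array([0.55604568, 0.12305543, 1.67770564])}
side tin_a_mid {'at': [0.428, 0.3076, 0.0535], 'score': 0.66}
side drawer_handle {'at': [0.6342, -0.1697, 0.1418], 'sc
[... 152 characters left out ...]
3639, -0.445, 0.0005], 'score': 0.73}
{'K': array([[522.56192926,   0.        , 317.79633295],
       [  0.        , 522.56192926, 238.63370826],
       [  0.        ,   0.        ,   1.        ]]), 'k1': -0.15025491258799759, 'rvec': array([ 2.10419809, -2.11353434,  0.19160786]), 'tvec': array([0.01383908, 0.57622876, 1.41045994])}
top tin_a_mid {'at': [0.4303, 0.3059, 0.0507], 'score': 0.59}
top drawer_handle {'at': [0.6329, -0.1703, 0.1458], 'score': 0.83}
top drawer_in {'at': [0.646, 0.2225, 0.0463], 'score': 0.24}
top shell {'at': [0.3491, -0.2883, -0.0], 'score': 0.71}
top shell {'at': [0.4187, 0.1513, 0.0495], 'score': 0.54}
top jar {'at': [0.3605, -0.441, 0.0009], 'score': 0.93}
0.7
```

View pics/side0.png

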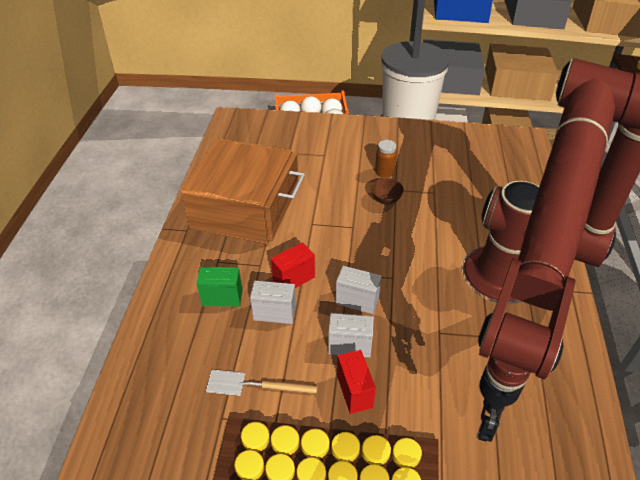

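View pics/top0.png

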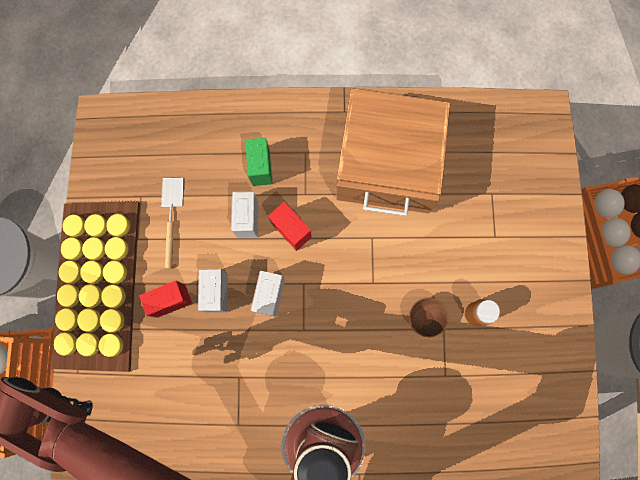

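The silver tins are at top-view pixels (243,214), (211,290) and (267,293). The red ones at (290,225) and (165,298) and the green one at (258,161) are look-alikes. I'll measure them from depth.

```bash
cat > h.py <<'E'
import numpy as np,cv2
from plant import state,cams,nets,workorder
def cloud(c,tag=None):
    p,d=cams.grab_frame(c)
    if tag: cv2.imwrite(f'pics/{tag}.png',p[:,:,::-1])
    return p,cl(c,d)
def cl(c,d):
    i=cams.camera_info(c)
    v,u=np.mgrid[0:480,0:640]
    q=cv2.undistortPoints(np.stack([u,v],-1).reshape(-1,1,2).astype(np.float64),i['K'],np.array([i['k1'],0,0,0,0.]))[:,0]
    X=np.c_[q,np.ones(len(q))]*d.reshape(-1,1)
    R=cv2.Rodrigues(i['rvec'])[0]
    W=(X-i['tvec'])@R
    W=W.reshape(480,640,3);W[d<=0]=np.nan
    return W
def comps(p,W,z0,z1,mn=150,roi=None):
    m=(W[...,2]>z0)&(W[...,2]<z1)
    n,l,st,ce=cv2.connectedComponentsWithStats(m.astype(np.uint8),connectivity=4)
    for k in range(1,n):
        if st[k,4]<mn: continue
        P=W[l==k]; r=cv2.minAreaRect(P[:,:2].astype(np.float32))
        print('px',ce[k].round(),st[k,4],'rect c',np.round(r[0],4),'sz',np.round(r[1],4),'ang',round(r[2],1),'z',np.median(P[:,2]).round(4),'col',p[l==k].mean(0).round())
E
python3 - <<'E'
from h import *
p,W=cloud('top')
print('tins');comps(p,W,.09,.11)
print('cab');comps(p,W,.157,.175)
print('handle');comps(p,W,.13,.152,20)
cr=p[120:330,130:460];cv2.imwrite('pics/crop0.png',cv2.resize(cr,None,fx=2.4,fy=2.4)[:,:,::-1])
E
```

```text
tins
px [257. 157.] 799 rect c [0.8075 0.1827] sz [0.114  0.0615] ang 6.7 z 0.101 col [ 79. 186.  96.]
px [242. 211.] 832 rect c [0.6479 0.219 ] sz [0.112  0.0617] ang 0.1 z 0.1009 col [230. 226. 220.]
px [289. 223.] 883 rect c [0.6136 0.091 ] sz [0.1117 0.0617] ang 42.1 z 0.101 col [242.  65.  62.]
px [210. 289.] 913 rect c [0.4285 0.3055] sz [0.0644 0.1094] ang 89.8 z 0.1004 col [229. 224. 219.]
px [266. 293.] 917 rect c [0.4213 0.1509] sz [0.0616 0.1115] ang 77.6 z 0.1007 col [223. 218. 213.]
px [161. 298.] 913 rect c [0.4069 0.4396] sz [0.0628 0.1121] ang 22.8 z 0.1004 col [233.  63.  60.]
cab
px [394. 143.] 9944 rect c [ 0.8203 -0.1992] sz [0.2816 0.2926] ang 81.0 z 0.1652 col [216. 145.  92.]
handle
px [386. 201.] 524 rect c [ 0.6556 -0.173 ] sz [0.2718 0.054 ] ang 81.7 z 0.1438 col [185. 159. 139.]
```

View pics/crop0.png

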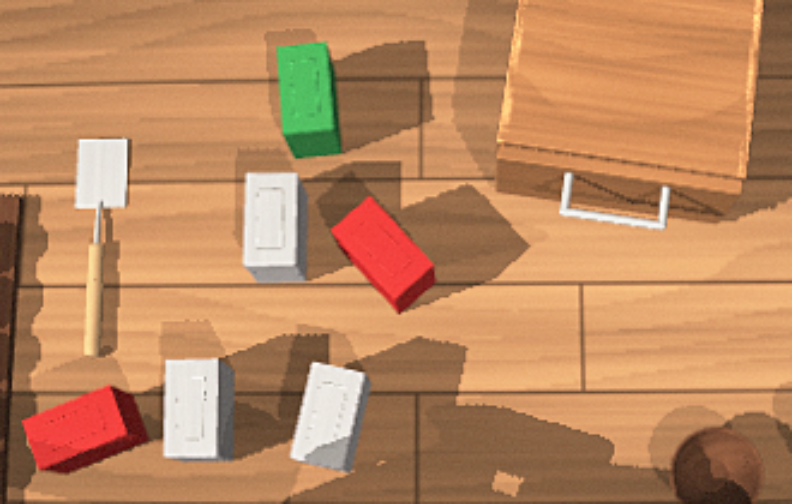

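```bash
python3 - <<'E'
from h import *
from scipy.spatial.transform import Rotation as R
s=state();q=s['tool_rot'];M=R.from_quat(q[[1,2,3,0]]).as_matrix();print(M.round(3),'jaw yaw',np.degrees(np.arctan2(M[1,2],M[0,2])))
p,W=cloud('top')
m=(W[...,2]>.163)&(W[...,2]<.168);P=W[m&(W[...,0]>.6)]
r=cv2.minAreaRect(P[:,:2].astype(np.float32));print(r)
a=np.radians(-9.0)
for dz in (.11,.13):
  m=(W[...,2]>dz)&(W[...,2]<.152)&(W[...,0]<.72)&(W[...,0]>.58)&(abs(W[...,1]+.17)<.1)&(p.min(2)>140)
  P=W[m];x=np.array([np.cos(a),np.sin(a)]);y=np.array([-x[1],x[0]]);
  U=P[:,:2]@x;V=P[:,:2]@y
  print(len(P),U.min(),np.percentile(U,[5,25,50,75,95]).round(4),V.min(),V.max(),P[:,2].max())
  f=U<U.min()+.02; print(np.polyfit(V[f],U[f],1), np.median(P[f],0))
c=np.array(r[0]);print('cab c',c@x,c@y)
for c in ['side','top']:
  cams.grab_frame(c);print(nets.landmark_of(c,'drawer_handle'))
  o=np.array(nets.landmark_of(c,'drawer_handle')[0]['at'])[:2];print(o@x,o@y)
E
```

```text
[[ 0.    -0.974  0.226]
 [ 0.     0.226  0.974]
 [-1.    -0.     0.   ]] jaw yaw 76.94864569165014
((0.8204511404037476, -0.19898299872875214), (0.2809208929538727, 0.28989070653915405), 81.02699279785156)
240 0.6478285053310752 [0.6495 0.6518 0.6553 0.671  0.6911] -0.12732731968162128 -0.008306672393935472 0.15173436673214227
[-0.00704531  0.65363798] [ 0.63501067 -0.16949631  0.14453439]
240 0.6478285053310752 [0.6495 0.6518 0.6553 0.671  0.6911] -0.12732731968162128 -0.008306672393935472 0.15173436673214227
[-0.00704531  0.65363798] [ 0.63501067 -0.16949631  0.14453439]
cab c 0.8414778243629991 -0.06818635258033803
[{'at': [0.6355, -0.1698, 0.1415], 'score': 0.96}, {'at': [0.3642, -0.4432, -0.0008], 'score': 0.45}]
0.6542385126120411 -0.0682953776999877
[{'at': [0.6314, -0.1685, 0.1455], 'score': 0.63}]
0.6499856256110488 -0.06765276416387897
```

Call:
play_rows(
  motion=[
    [0, [0.026, -0.041, 0.002], -0.14],
    [0, [0.052, -0.082, 0.004], -0.28],
    [0, [0.078, -0.123, 0.006], -0.42],
    [0, [0.104, -0.164, 0.008], -0.56],
    [0, [0.13, -0.205, 0.01], -0.7],
  ],
)

```text
time: 1.6
tool_pos: [0.2717, 0.4023, 0.2415]
tool_rot: [0.672, -0.222, 0.671, 0.222]
contact_force: [0.8, -0.8, 0.9]
gripper_width: 0.496
```

Call:
play_rows(
  motion=[
    [0, [0.026, -0.041, 0], -0.14],
    [0, [0.052, -0.082, 0], -0.28],
    [0, [0.078, -0.123, 0], -0.42],
    [0, [0.104, -0.164, 0], -0.56],
    [0, [0.13, -0.205, 0], -0.7],
  ],
)

```text
time: 2.1
tool_pos: [0.4019, 0.1971, 0.2417]
tool_rot: [0.707, 0.022, 0.706, -0.022]
contact_force: [0.8, 1.0, 0.1]
gripper_width: 0.506
```

Call:
play_rows(
  motion=[
    [0, [0.026, -0.041, 0], -0.05],
    [0, [0.052, -0.082, 0], -0.1],
    [0, [0.078, -0.123, 0], -0.1],
    [0, [0.104, -0.164, 0], -0.1],
    [0, [0.13, -0.205, 0], -0.1],
  ],
)

```text
time: 2.6
tool_pos: [0.532, -0.0082, 0.2416]
tool_rot: [0.705, 0.056, 0.705, -0.056]
contact_force: [-0.2, 0.2, 1.5]
gripper_width: 0.501
```

```bash
cat >> h.py <<'E'
from scipy.spatial.transform import Rotation as R
def st(tx=None,ty=None,tz=None,jaw=None):
    s=state();q=s['tool_rot'];M=R.from_quat(q[[1,2,3,0]]).as_matrix()
    y=np.degrees(np.arctan2(M[1,2],M[0,2]))
    print('t',s['time'],'tcp',s['tool_pos'].round(4),'jaw',y.round(2),'F',s['contact_force'].round(2),'w',round(s['gripper_width'],3),'j',s['joint_pos'].round(2))
    if tx is not None: print('shift',(np.array([tx,ty,tz])-s['tool_pos']).round(4),'turn',np.radians((jaw-y+90)%180-90).round(4))
E
python3 -c "
from h import *
st(.634,-.1693,.121,-9)"
```

```text
t 2.6 tcp [ 0.532  -0.0082  0.2416] jaw -9.02 F [-0.2   0.16  1.54] w 0.501 j [-0.16 -0.18  1.82  0.    1.5   0.  ]
shift [ 0.102  -0.1611 -0.1206] turn 0.0004
```

Call:
play_rows(
  motion=[
    [0, [0.025, -0.04, -0.01], 0],
    [0, [0.05, -0.08, -0.02], 0],
    [0, [0.075, -0.12, -0.03], 0],
    [0, [0.099, -0.161, -0.035], 0],
    [0, [0.099, -0.161, -0.04], 0],
  ],
)

```text
time: 3.1
tool_pos: [0.6314, -0.172, 0.1997]
tool_rot: [0.705, 0.057, 0.705, -0.058]
contact_force: [-1.1, 0.6, 0.3]
gripper_width: 0.496
```

Call:
play_rows(
  motion=[
    [0, [0, 0, -0.02], 0],
    [0, [0, 0, -0.04], 0],
    [0, [0, 0, -0.06], 0],
    [0, [0, 0, -0.08], 0],
    [0, [0, 0, -0.08], 0],
  ],
)

```text
time: 3.6
tool_pos: [0.6277, -0.1658, 0.1175]
tool_rot: [0.703, 0.056, 0.707, -0.055]
contact_force: [-1.9, 0.8, -0.5]
gripper_width: 0.497
```

Call:
play_rows(
  motion=[
    [1, [0, 0, 0], 0],
    [1, [0, 0, 0], 0],
    [1, [0, 0, 0], 0],
    [1, [0, 0, 0], 0],
    [1, [0, 0, 0], 0],
  ],
)

```text
time: 4.1
tool_pos: [0.6319, -0.1674, 0.1235]
tool_rot: [0.707, 0.055, 0.703, -0.056]
contact_force: [5.0, 0.1, 3.4]
gripper_width: 0.09
```

Call:
play_rows(
  motion=[
    [1, [0, 0, 0], 0],
    [1, [-0.015, 0.0024, 0], 0],
    [1, [-0.03, 0.0047, 0], 0],
    [1, [-0.045, 0.0071, 0], 0],
    [1, [-0.06, 0.0095, 0], 0],
  ],
)

```text
time: 4.6
tool_pos: [0.5704, -0.1579, 0.1234]
tool_rot: [0.706, 0.055, 0.704, -0.056]
contact_force: [1.9, 0.7, 7.7]
gripper_width: 0.089
```

Call:
play_rows(
  motion=[
    [1, [-0.025, 0.004, 0], 0],
    [1, [-0.05, 0.0079, 0], 0],
    [1, [-0.075, 0.0119, 0], 0],
    [1, [-0.1, 0.0158, 0], 0],
    [1, [-0.112, 0.0177, 0], 0],
  ],
)

```text
time: 5.1
tool_pos: [0.4575, -0.1402, 0.1234]
tool_rot: [0.705, 0.055, 0.704, -0.056]
contact_force: [2.5, 0.5, 7.9]
gripper_width: 0.089
```

```bash
python3 -c "
from h import *
st()
cloud('top','top1')"
```

```text
t 5.1 tcp [ 0.4575 -0.1402  0.1234] jaw -9.01 F [2.53 0.51 7.86] w 0.089 j [-0.45 -0.22  2.05 -0.    1.3  -0.3 ]
```

View pics/top1.png

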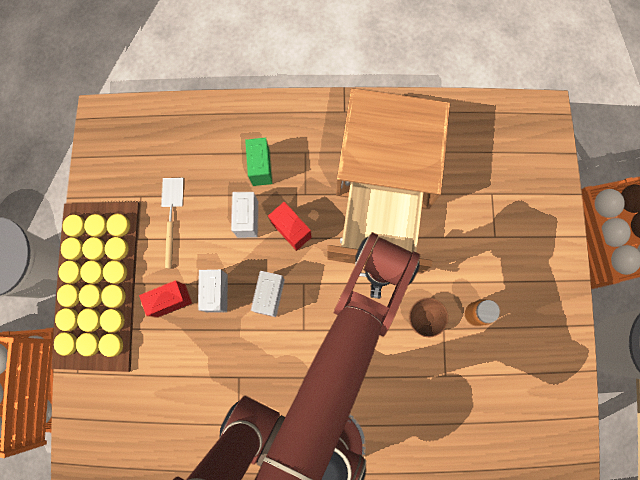

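The drawer is pulled out about 0.17 m: the floor is visible at (390,220) and the front panel is near row 255. Next I release the handle and go up.

Call:
play_rows(
  motion=[
    [0, [0, 0, 0], 0],
    [0, [0, 0, 0], 0],
    [0, [0, 0, 0.03], 0],
    [0, [0, 0, 0.07], 0],
    [0, [0, 0, 0.11], 0],
  ],
)

```text
time: 5.65
tool_pos: [0.4569, -0.1395, 0.2307]
tool_rot: [0.703, 0.056, 0.707, -0.055]
contact_force: [0.7, 0.5, 0.2]
gripper_width: 0.497
```

```bash
python3 -c "
from h import *
st(.4213,.151,.19,77.6)"
```

```text
t 5.65 tcp [ 0.4569 -0.1395  0.2307] jaw -8.99 F [0.73 0.47 0.18] w 0.497 j [-0.45 -0.31  1.94 -0.    1.51 -0.29]
shift [-0.0356  0.2905 -0.0407] turn 1.5113
```

Call:
play_rows(
  motion=[
    [-0.9, [-0.004, 0.03, 0], 0.14],
    [-0.9, [-0.007, 0.06, 0], 0.28],
    [-0.9, [-0.01, 0.09, 0], 0.42],
    [-0.9, [-0.014, 0.12, 0], 0.56],
    [-0.9, [-0.018, 0.15, 0], 0.7],
  ],
)

```text
time: 6.15
tool_pos: [0.4392, 0.0111, 0.2301]
tool_rot: [0.68, -0.191, 0.682, 0.192]
contact_force: [0.6, -0.6, 0.2]
gripper_width: 0.947
```

Call:
play_rows(
  motion=[
    [-0.9, [-0.003, 0.028, 0], 0.14],
    [-0.9, [-0.006, 0.056, 0], 0.28],
    [-0.9, [-0.009, 0.084, 0], 0.42],
    [-0.9, [-0.012, 0.112, 0], 0.56],
    [-0.9, [-0.018, 0.14, 0], 0.7],
  ],
)

```text
time: 6.65
tool_pos: [0.4214, 0.1509, 0.2301]
tool_rot: [0.573, -0.413, 0.575, 0.414]
contact_force: [0.3, 0.2, 0.3]
gripper_width: 0.947
```

Call:
play_rows(
  motion=[
    [-0.9, [0, 0, -0.04], 0.11],
    [-0.9, [0, 0, -0.06], 0.11],
    [-0.9, [0, 0, -0.08], 0.11],
    [-0.9, [0, 0, -0.08], 0.11],
  ],
)

```text
time: 7.05
tool_pos: [0.4191, 0.1495, 0.1469]
tool_rot: [0.548, -0.441, 0.554, 0.444]
contact_force: [-0.6, -0.7, -0.4]
gripper_width: 0.949
```

```bash
python3 -c "
from h import *
st(.4213,.151,.058,77.6)"
```

```text
t 7.05 tcp [0.4191 0.1495 0.1469] jaw 77.54 F [-0.6  -0.69 -0.43] w 0.949 j [ 0.18 -0.33  2.1  -0.    1.38 -1.18]
shift [ 0.0022  0.0015 -0.0889] turn 0.001
```

Call:
play_rows(
  motion=[
    [-0.9, [0, 0, -0.03], 0],
    [-0.9, [0, 0, -0.06], 0],
    [-0.9, [0, 0, -0.09], 0],
    [-0.9, [0, 0, -0.092], 0],
    [-0.9, [0, 0, -0.092], 0],
  ],
)

```text
time: 7.55
tool_pos: [0.4221, 0.1499, 0.0596]
tool_rot: [0.551, -0.442, 0.552, 0.443]
contact_force: [0.2, 0.2, 1.3]
gripper_width: 0.951
```

Call:
play_rows(
  motion=[
    [1, [0, 0, 0], 0],
    [1, [0, 0, 0], 0],
    [1, [0, 0, 0], 0],
    [1, [0, 0, 0], 0],
    [1, [0, 0, 0], 0],
  ],
)

```text
time: 8.05
tool_pos: [0.4242, 0.1506, 0.0619]
tool_rot: [0.553, -0.443, 0.55, 0.442]
contact_force: [0.5, 2.7, 7.3]
gripper_width: 0.694
```

Call:
play_rows(
  motion=[
    [1, [0, 0, 0.01], 0],
    [1, [0, 0, 0.02], 0],
    [1, [0, 0, 0.03], 0],
    [1, [0, 0, 0.03], 0],
    [1, [0, 0, 0.03], 0],
  ],
)

```text
time: 8.55
tool_pos: [0.422, 0.15, 0.0893]
tool_rot: [0.551, -0.443, 0.551, 0.443]
contact_force: [-0.8, -0.4, -7.6]
gripper_width: 0.695
```

Call:
play_rows(
  motion=[
    [1, [0, 0, 0], 0],
    [1, [0, 0, 0], 0],
  ],
)

```text
time: 8.75
tool_pos: [0.4216, 0.1499, 0.0886]
tool_rot: [0.551, -0.442, 0.552, 0.443]
contact_force: [0.1, -0.6, -7.3]
gripper_width: 0.691
```

```bash
python3 -c "
from h import *
st()"
```

```text
t 8.75 tcp [0.4216 0.1499 0.0886] jaw 77.52 F [ 0.07 -0.57 -7.33] w 0.691 j [ 0.18 -0.25  2.14 -0.    1.25 -1.18]
```

This tin weighs about 7.3 N, so it is the full one. I'll lift it high and check the drawer's position.

Call:
play_rows(
  motion=[
    [1, [0, 0, 0.03], 0],
    [1, [0, 0, 0.07], 0.02],
    [1, [0, 0, 0.11], 0.04],
    [1, [0, 0, 0.15], 0.06],
    [1, [0, 0, 0.16], 0.06],
  ],
)

```text
time: 9.25
tool_pos: [0.4245, 0.1505, 0.2548]
tool_rot: [0.541, -0.461, 0.535, 0.457]
contact_force: [1.4, 0.5, -5.9]
gripper_width: 0.698
```

```bash
python3 - <<'E'
from h import *
p,W=cloud('top','top2')
a=np.radians(-9);x=np.array([np.cos(a),np.sin(a)]);y=np.array([-x[1],x[0]])
U=W[...,:2]@x;V=W[...,:2]@y;Z=W[...,2]
roi=(U>.42)&(U<.73)&(abs(V+.068)<.2)
m=roi&(Z>.02)&(Z<.04)&(U>.5);print('floor',np.percentile(U[m],[1,99]),np.percentile(V[m],[1,99]),m.sum(),np.median(Z[m]))
m=roi&(Z>.15)&(Z<.175)&(U<.69)&(abs(V+.068)<.12);print('panel top',np.percentile(U[m],[2,50,98]),np.percentile(V[m],[1,99]),m.sum())
m=roi&(Z>.125)&(Z<.15)&(U<.51)&(p.min(2)>130)&(abs(V+.068)<.1);print('handle',np.percentile(U[m],[2,25,50,75]),np.percentile(V[m],[1,99]),m.sum())
st(.5998,-.1639,.25,81)
print(nets.landmark_of('top','drawer_in'),nets.landmark_of('top','drawer_handle'))
E
```

```text
floor [0.51848393 0.72839068] [-0.16647597  0.02835479] 4004 0.030474374125291026
panel top [0.51787955 0.5262378  0.53574982] [-0.18577669  0.0494434 ] 669
handle [0.46916695 0.47200673 0.47533358 0.48427341] [-0.1275233 -0.0097178] 224
t 9.3 tcp [0.4242 0.1504 0.2538] jaw 80.94 F [ 0.8  -0.61 -5.93] w 0.694 j [ 0.18 -0.41  1.98 -0.    1.56 -1.24]
shift [ 0.1756 -0.3143 -0.0038] turn 0.0011
[{'at': [0.5671, -0.1616, 0.0299], 'score': 0.87}] [{'at': [0.456, -0.1409, 0.1436], 'score': 0.67}]
```

View pics/top2.png

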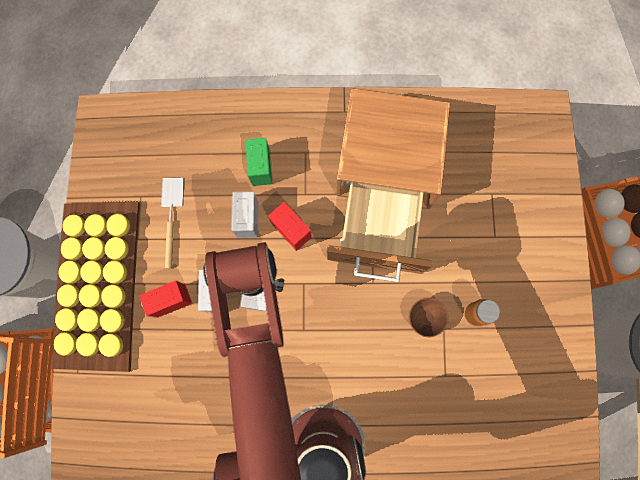

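The drawer is clear and empty in the picture, with the panel at row 258 and the floor at (385,218). Its inner face is at u = 0.536 m along the cabinet axis, which agrees with the joint travel. I'll carry the tin over.

Call:
play_rows(
  motion=[
    [1, [0.012, -0.022, 0], 0],
    [1, [0.03, -0.054, 0], 0],
    [1, [0.05, -0.09, 0], 0],
    [1, [0.07, -0.125, 0], 0],
    [1, [0.09, -0.16, 0], 0],
  ],
)

```text
time: 9.9
tool_pos: [0.5109, -0.0111, 0.2446]
tool_rot: [0.536, -0.457, 0.539, 0.461]
contact_force: [0.2, 1.2, -6.9]
gripper_width: 0.689
```

Call:
play_rows(
  motion=[
    [1, [0.02, -0.035, 0], 0],
    [1, [0.04, -0.07, 0], 0],
    [1, [0.06, -0.11, 0], 0],
    [1, [0.078, -0.14, 0], 0],
    [1, [0.086, -0.154, 0], 0],
  ],
)

```text
time: 10.4
tool_pos: [0.5973, -0.1663, 0.2439]
tool_rot: [0.537, -0.456, 0.54, 0.46]
contact_force: [-0.1, 0.0, -7.8]
gripper_width: 0.695
```

Call:
play_rows(
  motion=[
    [1, [0, 0, -0.02], 0],
    [1, [0, 0, -0.05], 0],
    [1, [0, 0, -0.08], 0],
    [1, [0, 0, -0.1], 0],
    [1, [0, 0, -0.1], 0],
  ],
)

```text
time: 10.9
tool_pos: [0.5932, -0.1616, 0.1406]
tool_rot: [0.535, -0.454, 0.54, 0.464]
contact_force: [-1.5, 0.8, -7.1]
gripper_width: 0.694
```

```bash
python3 -c "
from h import *
cloud('side','side3')
st(.5998,-.1639,.0886,81)"
```

```text
t 10.95 tcp [ 0.595  -0.1624  0.1439] jaw 80.97 F [ 0.32 -0.48 -6.65] w 0.694 j [-0.39  0.11  1.7   0.    1.34 -1.8 ]
shift [ 0.0048 -0.0015 -0.0553] turn 0.0006
```

View pics/side3.png

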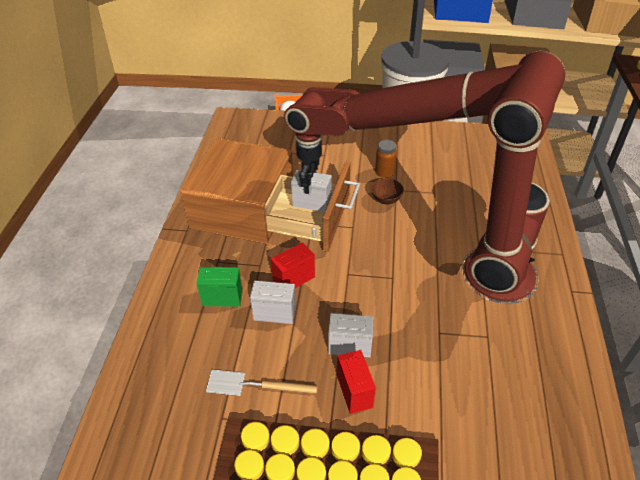

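The tin is at (312,190), over the open drawer between the panel and the cabinet. I'll lower it gently.

Call:
play_rows(
  motion=[
    [1, [0, 0, -0.015], 0],
    [1, [0, 0, -0.03], 0],
    [1, [0, 0, -0.042], 0],
    [1, [0, 0, -0.048], 0],
    [1, [0, 0, -0.05], 0],
  ],
)

```text
time: 11.45
tool_pos: [0.5974, -0.1637, 0.0978]
tool_rot: [0.538, -0.458, 0.538, 0.46]
contact_force: [0.5, 0.8, -7.5]
gripper_width: 0.694
```

Call:
play_rows(
  motion=[
    [1, [0, 0, 0], 0],
    [1, [0, 0, -0.003], 0],
    [1, [0, 0, -0.005], 0],
    [1, [0, 0, -0.006], 0],
    [1, [0, 0, -0.007], 0],
  ],
)

```text
time: 11.95
tool_pos: [0.5982, -0.164, 0.0924]
tool_rot: [0.538, -0.459, 0.538, 0.459]
contact_force: [-0.0, -0.4, -7.7]
gripper_width: 0.696
```

```bash
python3 -c "
from h import *
st(.5998,-.1639,.0886,81)"
```

```text
t 11.95 tcp [ 0.5982 -0.164   0.0924] jaw 80.96 F [-0.04 -0.41 -7.66] w 0.696 j [-0.39  0.16  1.74 -0.    1.24 -1.8 ]
shift [ 0.0016  0.0001 -0.0038] turn 0.0007
```

Call:
play_rows(
  motion=[
    [1, [0, 0, -0.001], 0],
    [1, [0, 0, -0.002], 0],
    [1, [0, 0, -0.003], 0],
    [1, [0, 0, -0.003], 0],
  ],
)

```text
time: 12.35
tool_pos: [0.5999, -0.1643, 0.0918]
tool_rot: [0.539, -0.46, 0.537, 0.458]
contact_force: [0.2, 3.0, 6.2]
gripper_width: 0.696
```

Call:
play_rows(
  motion=[
    [1, [0, 0, -0.001], 0],
    [1, [0, 0, -0.001], 0],
  ],
)

```text
time: 12.55
tool_pos: [0.6005, -0.1643, 0.0918]
tool_rot: [0.539, -0.461, 0.537, 0.457]
contact_force: [-0.3, 3.9, 9.2]
gripper_width: 0.695
```

Call:
play_rows(
  motion=[
    [-0.8, [0, 0, 0], 0],
    [-0.8, [0, 0, 0], 0],
    [-0.8, [0, 0, 0], 0],
    [-0.8, [0, 0, 0], 0],
    [-0.8, [0, 0, 0.01], 0],
  ],
)

```text
time: 13.05
tool_pos: [0.5967, -0.1635, 0.0965]
tool_rot: [0.537, -0.458, 0.539, 0.46]
contact_force: [-0.4, 0.1, -0.9]
gripper_width: 0.9
```

Call:
play_rows(
  motion=[
    [-0.8, [0, 0, 0.03], 0],
    [-0.8, [0, 0, 0.06], 0],
    [-0.8, [0, 0, 0.1], 0],
    [-0.8, [0, 0, 0.14], 0],
    [-0.8, [0, 0, 0.17], 0],
  ],
)

```text
time: 13.55
tool_pos: [0.5987, -0.1642, 0.2725]
tool_rot: [0.538, -0.46, 0.537, 0.458]
contact_force: [-0.5, -0.6, -0.4]
gripper_width: 0.897
```

```bash
python3 -c "
from h import *
cloud('side','side4')
st(.456,-.1402,.24,-9)"
```

```text
t 13.6 tcp [ 0.6007 -0.165   0.2785] jaw 80.96 F [1.08 0.23 3.73] w 0.904 j [-0.39  0.02  1.57 -0.    1.54 -1.8 ]
shift [-0.1447  0.0248 -0.0385] turn -1.5701
```

View pics/side4.png

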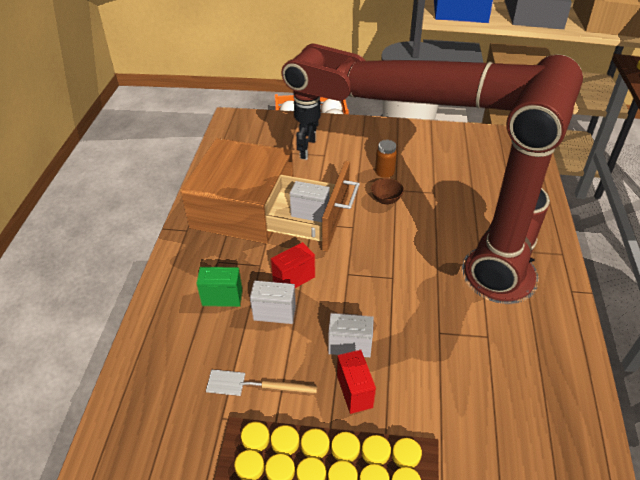

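The tin at (310,200) stands upright in the drawer. I return to the handle.

Call:
play_rows(
  motion=[
    [0, [-0.015, 0.002, 0], -0.14],
    [0, [-0.03, 0.005, 0], -0.28],
    [0, [-0.045, 0.007, 0], -0.42],
    [0, [-0.06, 0.01, 0], -0.56],
    [0, [-0.073, 0.012, 0], -0.7],
  ],
)

```text
time: 14.1
tool_pos: [0.5244, -0.1518, 0.2687]
tool_rot: [0.663, -0.245, 0.663, 0.245]
contact_force: [-0.3, 0.6, 0.8]
gripper_width: 0.5
```

Call:
play_rows(
  motion=[
    [0, [-0.015, 0.002, 0], -0.14],
    [0, [-0.03, 0.005, 0], -0.28],
    [0, [-0.045, 0.007, 0], -0.42],
    [0, [-0.06, 0.01, 0], -0.56],
    [0, [-0.073, 0.012, 0], -0.7],
  ],
)

```text
time: 14.6
tool_pos: [0.4514, -0.1398, 0.2687]
tool_rot: [0.707, -0.003, 0.707, 0.002]
contact_force: [-0.4, 0.2, 0.6]
gripper_width: 0.502
```

Call:
play_rows(
  motion=[
    [0, [0, 0, 0], -0.14],
    [0, [0, 0, 0], -0.17],
    [0, [0, 0, 0], -0.17],
  ],
)

```text
time: 14.9
tool_pos: [0.4522, -0.14, 0.2686]
tool_rot: [0.705, 0.055, 0.705, -0.055]
contact_force: [0.1, 0.0, -0.3]
gripper_width: 0.502
```

```bash
python3 -c "
from h import *
p,W=cloud('top','top5')
st(.455,-.141,.121,-9)
comps(p,W,.11,.137,60)
print(nets.landmark_of('top','drawer_handle'))"
```

```text
t 14.95 tcp [ 0.4523 -0.14    0.2685] jaw -8.87 F [-0.97 -0.04  0.32] w 0.497 j [-0.46 -0.34  1.91 -0.    1.58 -0.3 ]
shift [ 0.0027 -0.001  -0.1475] turn -0.0023
px [385. 214.] 377 rect c [ 0.6265 -0.1691] sz [0.0616 0.0554] ang 80.3 z 0.131 col [238. 234. 229.]
px [487. 311.] 415 rect c [ 0.3651 -0.4398] sz [0.0591 0.0599] ang 69.3 z 0.1197 col [230. 226. 220.]
[{'at': [0.4598, -0.1441, 0.1416], 'score': 0.89}]
```

View pics/top5.png

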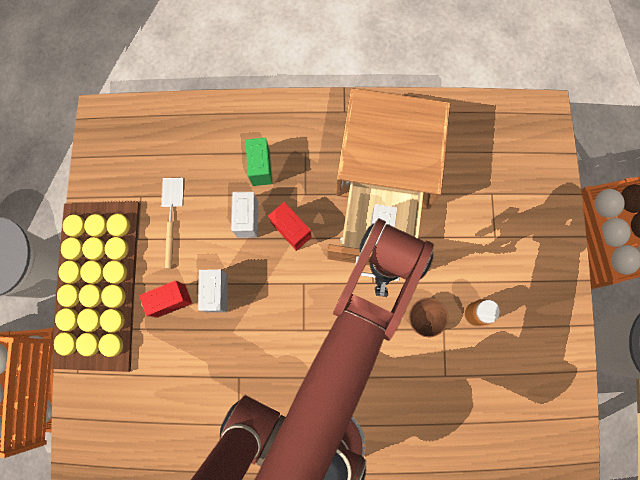

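Tin top at (385,214), z 0.131, so it is upright on the floor. Now I descend onto the handle.

Call:
play_rows(
  motion=[
    [0, [0.003, -0.001, -0.04], 0],
    [0, [0.003, -0.001, -0.08], 0],
    [0, [0.003, -0.001, -0.12], 0],
    [0, [0.003, -0.001, -0.148], 0],
    [0, [0.003, -0.001, -0.148], 0],
  ],
)

```text
time: 15.5
tool_pos: [0.4519, -0.1394, 0.1152]
tool_rot: [0.702, 0.056, 0.708, -0.054]
contact_force: [-0.9, 0.1, 0.1]
gripper_width: 0.503
```

Call:
play_rows(
  motion=[
    [1, [0, 0, 0], 0],
    [1, [0, 0, 0], 0],
    [1, [0, 0, 0], 0],
    [1, [0, 0, 0], 0],
    [1, [0, 0, 0], 0],
  ],
)

```text
time: 16.0
tool_pos: [0.4569, -0.1418, 0.1232]
tool_rot: [0.707, 0.055, 0.703, -0.056]
contact_force: [0.0, 1.0, 7.2]
gripper_width: 0.091
```

Call:
play_rows(
  motion=[
    [1, [0.004, -0.0006, 0], 0],
    [1, [0.011, -0.0017, 0], 0],
    [1, [0.02, -0.0032, 0], 0],
    [1, [0.03, -0.0047, 0], 0],
    [1, [0.04, -0.0063, 0], 0],
  ],
)

```text
time: 16.5
tool_pos: [0.4969, -0.148, 0.1231]
tool_rot: [0.706, 0.055, 0.704, -0.056]
contact_force: [-0.8, 0.8, 8.0]
gripper_width: 0.092
```

```bash
python3 -c "
from h import *
st(.634,-.1693,.121,-9)"
```

```text
t 16.5 tcp [ 0.4969 -0.148   0.1231] jaw -8.99 F [-0.8   0.79  8.05] w 0.092 j [-0.43 -0.11  1.96 -0.    1.29 -0.28]
shift [ 0.1371 -0.0213 -0.0021] turn -0.0002
```

Call:
play_rows(
  motion=[
    [1, [0.014, -0.0022, 0], 0],
    [1, [0.032, -0.0051, 0], 0],
    [1, [0.052, -0.0082, 0], 0],
    [1, [0.07, -0.0111, 0], 0],
    [1, [0.085, -0.0135, 0], 0],
  ],
)

```text
time: 17.0
tool_pos: [0.5824, -0.1613, 0.1231]
tool_rot: [0.706, 0.055, 0.704, -0.056]
contact_force: [-1.2, 1.7, 8.0]
gripper_width: 0.092
```

Call:
play_rows(
  motion=[
    [1, [0.012, -0.0019, 0], 0],
    [1, [0.022, -0.0035, 0], 0],
    [1, [0.031, -0.0049, 0], 0],
    [1, [0.039, -0.0062, 0], 0],
    [1, [0.045, -0.0071, 0], 0],
  ],
)

```text
time: 17.5
tool_pos: [0.6263, -0.1681, 0.1232]
tool_rot: [0.705, 0.055, 0.704, -0.056]
contact_force: [-2.9, 2.0, 6.6]
gripper_width: 0.091
```

Call:
play_rows(
  motion=[
    [1, [0.002, -0.0003, 0], 0],
    [1, [0.004, -0.0006, 0], 0],
    [1, [0.006, -0.001, 0], 0],
    [1, [0.007, -0.0011, 0], 0],
    [1, [0.007, -0.0011, 0], 0],
  ],
)

```text
time: 18.0
tool_pos: [0.6339, -0.1693, 0.1232]
tool_rot: [0.707, 0.055, 0.703, -0.056]
contact_force: [0.9, 1.3, 6.7]
gripper_width: 0.09
```

```bash
python3 -c "
from h import *
st(.634,-.1693,.121,-9)"
```

```text
t 18.0 tcp [ 0.6339 -0.1693  0.1232] jaw -8.98 F [0.88 1.34 6.75] w 0.09 j [-0.37  0.21  1.63  0.    1.3  -0.22]
shift [ 0.0001  0.     -0.0022] turn -0.0003
```

Call:
play_rows(
  motion=[
    [1, [0.001, -0.0002, 0], 0],
    [1, [0.002, -0.0003, 0], 0],
    [1, [0.003, -0.0005, 0], 0],
    [1, [0.004, -0.0006, 0], 0],
  ],
)

```text
time: 18.4
tool_pos: [0.634, -0.1693, 0.1231]
tool_rot: [0.702, 0.055, 0.707, -0.055]
contact_force: [-16.8, 3.8, 17.0]
gripper_width: 0.091
```

```bash
python3 -c "
from h import *
st(.634,-.1693,.121,-9)"
```

```text
t 18.4 tcp [ 0.634  -0.1693  0.1231] jaw -8.97 F [-16.83   3.79  16.95] w 0.091 j [-0.37  0.21  1.62 -0.    1.31 -0.22]
shift [ 0.      0.     -0.0021] turn -0.0005
```

The push now meets the hard stop: position is unchanged and the force is 17 N. I relax the push, open and retreat.

Call:
play_rows(
  motion=[
    [1, [-0.003, 0.0005, 0], 0],
    [0, [-0.003, 0.0005, 0], 0],
    [0, [-0.003, 0.0005, 0], 0],
    [0, [-0.003, 0.0005, 0], 0],
    [0, [-0.003, 0.0005, 0.01], 0],
  ],
)

```text
time: 18.9
tool_pos: [0.6316, -0.1685, 0.128]
tool_rot: [0.703, 0.056, 0.707, -0.055]
contact_force: [-0.0, -0.0, -0.4]
gripper_width: 0.498
```

Call:
play_rows(
  motion=[
    [0, [0, 0, 0.03], 0],
    [0, [0, 0, 0.06], 0],
    [0, [0, 0, 0.1], 0],
    [0, [-0.03, 0.02, 0.12], 0],
    [0, [-0.07, 0.05, 0.12], 0],
  ],
)

```text
time: 19.4
tool_pos: [0.5652, -0.1203, 0.256]
tool_rot: [0.708, 0.055, 0.702, -0.057]
contact_force: [0.2, 1.3, 1.3]
gripper_width: 0.502
```

Call:
play_rows(
  motion=[
    [0, [-0.04, 0.02, 0], 0],
    [0, [-0.08, 0.04, 0], 0],
    [0, [-0.12, 0.07, 0], 0],
    [0, [-0.15, 0.1, 0], 0],
    [0, [-0.15, 0.1, 0], 0],
  ],
)

```text
time: 19.9
tool_pos: [0.4107, -0.0168, 0.2508]
tool_rot: [0.706, 0.055, 0.704, -0.054]
contact_force: [0.3, -0.3, 0.6]
gripper_width: 0.502
```

```bash
python3 - <<'E'
from h import *
st()
p,W=cloud('top','top6');cloud('side','side6')
a=np.radians(-9);x=np.array([np.cos(a),np.sin(a)]);y=np.array([-x[1],x[0]])
U=W[...,:2]@x;V=W[...,:2]@y;Z=W[...,2]
m=(Z>.125)&(Z<.15)&(U<.69)&(U>.6)&(p.min(2)>130)&(abs(V+.068)<.1);print('handle',U[m].min(),np.percentile(U[m],[5,25,50,75]),m.sum())
comps(p,W,.09,.11)
for n in ['drawer_handle','shell','jar','scraper']:
  print(n,[nets.landmark_of(c,n)[:1] for c in ('top','side')])
E
```

```text
t 19.9 tcp [ 0.4107 -0.0168  0.2508] jaw -8.82 F [ 0.26 -0.34  0.59] w 0.502 j [-0.22 -0.51  2.06  0.    1.6  -0.07]
handle 0.6480561673931781 [0.64951542 0.65189807 0.65525512 0.66613047] 227
px [257. 156.] 790 rect c [0.8079 0.1829] sz [0.1132 0.0619] ang 6.7 z 0.101 col [ 81. 192.  99.]
px [242. 211.] 836 rect c [0.6479 0.2198] sz [0.0611 0.1127] ang 89.2 z 0.1011 col [227. 222. 216.]
px [289. 223.] 881 rect c [0.6134 0.091 ] sz [0.1119 0.0616] ang 42.3 z 0.101 col [225.  58.  55.]
px [210. 289.] 914 rect c [0.4285 0.3053] sz [0.11   0.0631] ang 0.6 z 0.1006 col [233. 229. 223.]
px [161. 298.] 911 rect c [0.4073 0.439 ] sz [0.0633 0.113 ] ang 23.6 z 0.1004 col [241.  67.  64.]
drawer_handle [[{'at': [0.6329, -0.1684, 0.1447], 'score': 0.68}], [{'at': [0.6336, -0.1701, 0.1397], 'score': 0.92}]]
shell [[{'at': [0.3497, -0.2883, -0.0025], 'score': 0.82}], [{'at': [0.3501, -0.2918, -0.007], 'score': 0.91}]]
jar [[{'at': [0.3648, -0.4423, -0.0004], 'score': 0.62}], [{'at': [0.3637, -0.4431, -0.0045], 'score': 0.68}]]
scraper [[{'at': [0.6382, 0.456, 0.0012], 'score': 0.6}], [{'at': [0.6383, 0.4535, -0.0026], 'score': 0.68}]]
```

View pics/top6.png

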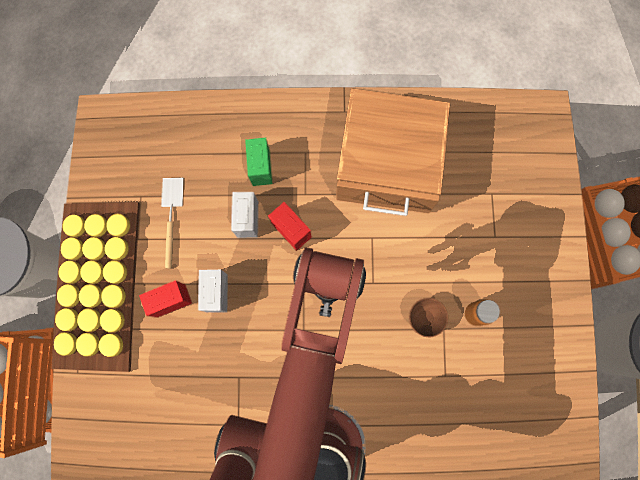

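View pics/side6.png

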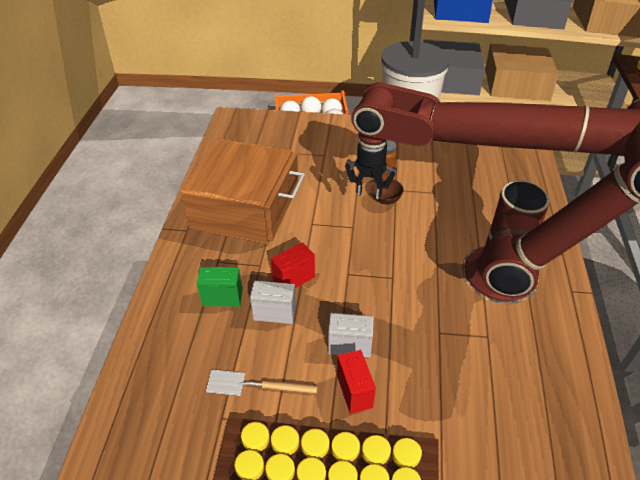

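The handle is back at its shut position: u minimum is 0.6481, against 0.6478 at the start. The light tins and bystanders have not moved, and the arm is clear. I'm handing in.

```bash
python3 -c "
from plant import workorder
print(workorder.job_done())"
```

```text
the job is handed in; nothing more can be done
None
```

The job is handed in at about 20 s of the 72 s: the full tin is in the drawer and the drawer is shut. No verdict was reported.

- **What I did:** I pulled the drawer out about 0.175 m. I then lifted the silver tin at (0.42, 0.15), which weighed about 7.3 N, so it is the full one. I set it upright in the drawer and pushed the drawer home until the force rose against the end stop.
- **Not weighed:** I did not lift the other two tins. A nearly empty tin would weigh only 2 to 3 N, so the reading was clear.
- **Tin in the drawer:** Before closing, its top measured 0.131 m, which fits standing upright on the drawer floor. I could not see it once the drawer was shut.
- **Drawer shut:** The handle is within 0.5 mm of its starting position in the depth picture.
- **Everything else:** The two light tins, the coloured look-alikes, the shell, the scraper and the jar all measured unmoved to within a few millimetres. The arm is clear of everything. No check failed or disagreed.

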